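# Release the tray of a board test fixture with its two-button interlock

## Robot

A 7-joint arm with a two-finger parallel gripper is mounted at the origin on a cart in front of the work surface, level with it; the furniture and walls round the work are solid. World frame = base frame: x ahead of the robot, y to its left, z up, the work surface at z = 0. Lengths are in m, angles in rad, forces in N, time in s.
With the tool pointing down it reaches from about 0.4 to 0.85 m from the base axis. Payload 10.4 kg.
Tool frame: the origin (TCP) lies midway between the tips of the shut fingers; the grasp point (between the pads) lies 19 mm behind it; x points along the fingers, y is the direction in which the jaws open and shut, and the axes are right-handed (so a half turn about x gives the same grasp; the last joint's range is limited). The gripper opens to 87 mm and grips with 3 to 60 N. Pads are 19 mm wide; open, the fingers measure 117 mm over their backs; the gripper's body (75 mm by 190 mm) begins 51 mm behind the grasp point.
Start: joints at [-1.325, 0.332, -0.065, 1.46, 0.022, 1.35, -0.088], TCP at [0.166, 0.603, 0.192] pointing down, gripper open.
Joint ranges: [-2.6, 2.6], [-0.5, 2.12], [-1.47, 1.34], [0.16, 2.42], [-1.27, 4.41], [0.06, 2.06], [-2.6, 2.6]. Speed limits (rad/s): [2.22, 2.22, 2.79, 2.79, 3.14, 3.14, 3.14].

## Interface

Orientations are given as a unit quaternion [x, y, z, w].
In Python, from bench import * gives the robot as it stands.
- The arm moves only by the shell command python3 -m inch 'ROWS' [FORCE]. ROWS is JSON, a list that holds one entry, the list of rows, each a list of 7 numbers: the shift along the world's x, y, z each as a share of 120 mm, from -1 to 1, then the turn, a rotation vector about the world's x, y, z each as a share of 2 pi rad, from -1 to 1, then the closure, from 0 (fully open) to 1 (shut). A call has 1 to 10 rows; each row is the pose to reach, as a shift and turn from the pose commanded when the call began, turning the shorter way round; what a row does not reach only later rows make up. A row lasts 1/10 s, in which the tool goes at most 50 mm and 8.59 degrees, less where a joint would pass 70% of its speed; a pose out of reach is approached as far as the arm can. A call with a number of a shift or a turn outside -1 to 1 is refused whole. A call with a gripper value outside its range is refused whole. The fingers move at their own pace and stop on an object; FORCE is the grip in N (left out, the last holds). Time passes only in rows, so rows that repeat a pose let the fingers close. It gives the time, the measured TCP pose, the force and the opening at its end, in the units of the state.
- read_state(): the state, without advancing time (a new reading comes with each control period).
- camera(name): name is "scene" or "top" or "wrist"; returns the picture (480x640x3 uint8, red, green, blue); there is no depth.
- get_calibration(name): a dict with "fx", "fy", "cx", "cy" (pixels), "k1" (the pictures are not rectified: a ray, as slopes to the right and down, at radius r is drawn at 1 + k1 r^2 times it, then the intrinsics apply), "xyz" and "attitude" of the camera in the world. Camera axes: x right, y up, looking along -z (the intrinsics and any distortion apply to the point x, -y, -z); pixel columns grow to the right and rows downward; lengths in m; the calibration is good to about 2 mm. A picture is of the moment at which its call begins: read the wrist's pose just before it. get_calibration takes no time and is no camera call; for the wrist camera it gives the pose at the moment of the call.
- close_job(): hands the job in, once; it reports no verdict.
The state is a dict: "time": time; "joint_positions": joint angles; "joint_vel": joint speeds; "joint_torque": joint torques, N m; "ee_pos": TCP position; "eef_rot": TCP orientation; "ft_force": force on the tool from outside, world axes, zero at the start; "torque": the same for the moment, N m; "width": finger opening in m.
Only numpy, scipy, OpenCV 4.12 (cv2) and the standard library are available. Lean on these libraries where they do the work, as an engineer would, in place of code of your own. Each camera call takes 0.05 s, during which the arm holds its last target.

## Task

The tested board has to come out of the test fixture: press the two large round release buttons on top of the fixture down together, one with each fingertip, and hold both down until the spring tray has slid all the way out of the front; then let go of both buttons and draw back clear. Do not press the small square key between them, leave the board lying in the tray, and do not pick up or shift anything else on the bench.

Things in the scene. Friction and masses are not known exactly. Their poses are not given: they have to be found in the camera images.
- fixture_panel (a point): The board test fixture is a white box with a bare aluminium top panel, 130 x 130 mm and 60 mm high, fixed to the bench somewhere in the middle. This point is the centre of its top panel, 60 mm above the bench. x points to the back of the fixture, y to its left side, z up; the tray comes out of the front (toward -x). The pose differs every time.
- release_left_top (a point): Centre of the top face of the left release button: round, 28 mm across, bare steel, standing in a black round collar (44 mm across, 12 mm high) on the panel; its top face is 23 mm above the panel when up, 16 mm when fully down; 30 mm to the left (+y of the fixture) of the panel's centre.
- release_right_top (a point): Centre of the top face of the right release button, the twin of the left one, 30 mm to the right (-y) of the panel's centre: the two centres are 60 mm apart and level with one another.
- release_left (a joint): How far the left button is pressed, m: 0 up, 0.007 fully down against a hard stop. A spring brings it back: it starts to move at about 1.2 N and about 4 N hold it fully down (8 N for both). It counts as down, and frees its side of the tray, from 0.004 on.
- release_right (a joint): The same for the right button.
- tray (a joint): How far the tray has slid out, m: 0 shut, 0.060 all the way out. Its own damped spring drives it, only while BOTH buttons are down; it then takes about 3 s to come all the way out. If a button is let go on the way, a ratchet stops the tray.
- tray_front (a point): Centre of the tray's aluminium front panel (116 mm wide, 40 mm high, with a black lip 9 mm deep), 32 mm above the bench. It moves out with the tray toward the fixture's -x.
- tray_pocket (a point): Centre of the floor of the pocket in the tray in which the board lies, 16 mm above the bench; axes as the fixture's.
- key_top (a point): Top of the small square key (11 mm) midway between the two release buttons, 8 mm above the panel and lower than they are. Not to be pressed.
- key (a joint): How far the small key is pressed, m: 0 up, 0.003 down.
- board: Small green relay board, 40 x 62 x 16 mm, lying loose in the tray's pocket, inside the fixture until the tray comes out. Origin in the middle of its underside. Stays in the tray.
- capacitor: Blue capacitor can, 16 mm across, 24 mm tall, standing on the back left part of the fixture's top panel. Origin at the middle of its foot. Leave it alone.
- cutters: Side cutters with green handles, 152 mm long, 11 mm high, lying to the left of the fixture. Leave them alone.
- ic_block: Black block, 28 x 78 x 16 mm, lying to the right of the fixture. Leave it alone.
- bottle: Small white flux bottle with a needle, 36 mm across and 98 mm high, standing behind the fixture. Leave it alone.
Things that resemble listed ones, but are neither listed nor needed, are in the scene too. Several things look just like the part that bears fixture_panel: the one meant starts farthest to the robot's right.

How it is judged:
On the way, in this order (a step that is already met when the one before it is completed fails the run):
1. both release buttons are down together with the tray still near shut (value of joint each of release_left, release_right above 0.004 m and value of joint tray below 0.03 m), for 0.2 s.
2. the tray is all the way out with both buttons still held (value of joint each of release_left, release_right above 0.003 m and value of joint tray above 0.056 m), for 0.05 s.
At the end, for the whole second after the job is handed in: The tray is out by more than 55 of its 60 mm, both release buttons are back up (within 1.5 mm), the small key is up, and the board lies at rest in the tray's pocket (within 15 mm of its centre, not raised by more than 6 mm) (value of joint tray above 0.055 m and value of joint each of release_left, release_right below 0.0015 m and value of joint key below 0.001 m and horizontal distance between board and tray_pocket below 0.015 m and z of board in the frame of tray_pocket below 0.006 m and linear speed of board below 0.02 m/s); the robot touches nothing.
It fails at once if a release button is let go (less than 2 mm down) while the tray is on its way out (between 10 and 50 mm) (value of joint tray between 0.01 and 0.05 m and value of joint any of release_left, release_right below 0.002 m).
It fails at once if the small key is pressed (value of joint key above 0.0015 m).
It fails at once if the board is lifted out of the tray or pushed about in it (z of board in the frame of tray_pocket above 0.012 m or horizontal distance between board and tray_pocket above 0.02 m).
It fails at once if the board is squeezed or pushed by the fingers (contact force between the fingers and board above 2 N).
It fails at once if the capacitor, cutters, black block or bottle is picked up or shifted by more than 20 mm (distance of any of capacitor, cutters, ic_block, bottle from where it was at the start of the episode above 0.02 m).
It also fails if it takes over 32 s, if anything falls off the work surface, if the arm or the gripper's body presses on something with over 40 N, if the wrist force passes 120 N, or if a joint passes its speed limit or range.

## Working session

There is one attempt and no reset: what is moved stays moved. The work goes in short steps, Python scripts to look and compute and a shell command to move; the robot and the scene stay as the last step left them, time stands still between calls to the robot, and variables do not carry over. Pictures are saved under pics/ and viewed, and the job is handed in when it is done.

```bash
mkdir -p pics; ls
python3 - <<'E'
from bench import *
import cv2
for n in("scene","top","wrist"):
    c=get_calibration(n);print(n,c)
    cv2.imwrite(f"pics/{n}0.png",camera(n)[:,:,::-1])
s=read_state();print({k:s[k] for k in("time","ee_pos","eef_rot","ft_force","width")})
E
```

```text
pics
scene {'fx': 442.1822903117363, 'fy': 442.1822903117363, 'cx': 318.53247321366166, 'cy': 240.04111610395148, 'k1': -0.002535798150751729, 'xyz': array([0.24715357, 0.92646953, 0.68106569]), 'attitude': array([-0.10081173,  0.37556341,  0.8855206 , -0.25424869])}
top {'fx': 526.8379704351407, 'fy': 526.8379704351407, 'cx': 325.21250376487103, 'cy': 235.6830030792189, 'k1': 0.042110002147721266, 'xyz': array([0.45569503, 0.3999868 , 1.32045108]), 'attitude': array([ 0.03331892, -0.0320831 , -0.69568627,  0.71685504])}
wrist {'fx': 358.03794408702333, 'fy': 358.03794408702333, 'cx': 321.55900727834785, 'cy': 238.74304128101645, 'k1': 0.020363079886019007, 'xyz': array([0.10205896, 0.6199736 , 0.38393038]), 'attitude': array([-0.09850811, -0.07377752,  0.60120476,  0.78956056])}
{'time': 0.15, 'ee_pos': array([0.16589983, 0.60227616, 0.19167712]), 'eef_rot': array([ 0.09439194,  0.70076128, -0.09508187,  0.70070195]), 'ft_force': array([-0.49313414,  0.60213033, -0.05003883]), 'width': 0.0872911895596349}
```

View pics/top0.png

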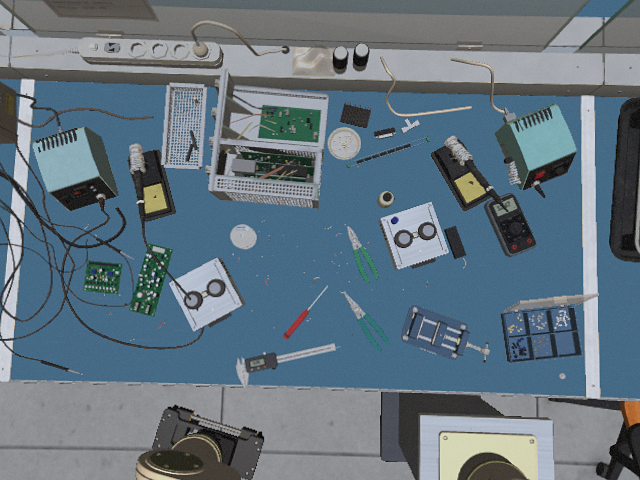

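View pics/scene0.png

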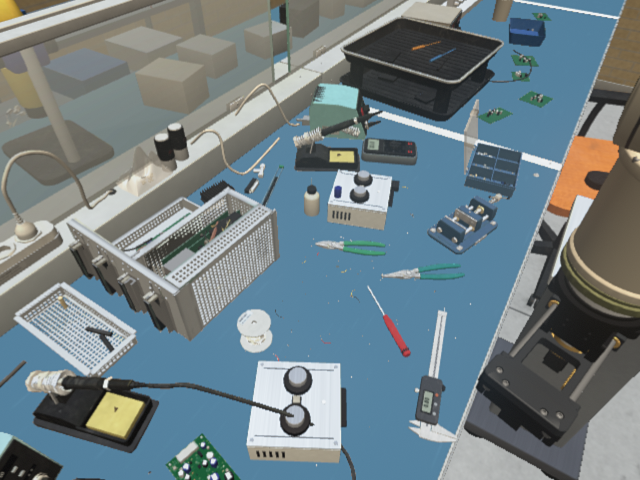

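View pics/wrist0.png

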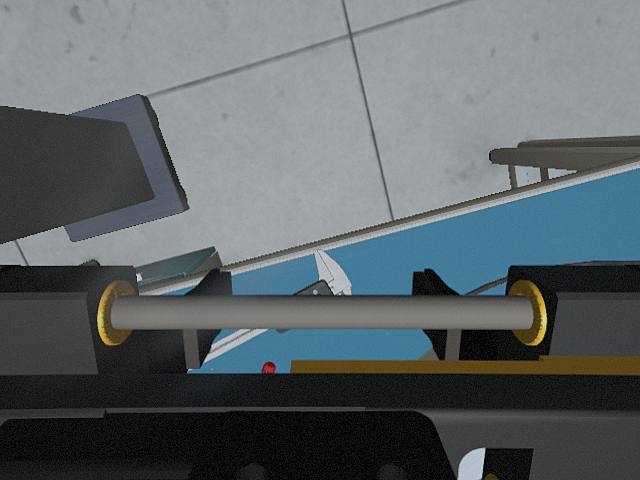

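Two look-alike fixtures appear in the top view, at (413,235) and (207,294). The one at (413,235) is farther to the robot's right (-y). It also has the blue can, the bottle behind, the cutters on its left and the black block on its right. I'll confirm in an enlarged crop.

Run:
```python
import cv2
a=cv2.imread("pics/top0.png")[180:290,330:480]
cv2.imwrite("pics/topc.png",cv2.resize(a,None,fx=5,fy=5,interpolation=cv2.INTER_CUBIC))
a=cv2.imread("pics/scene0.png")[150:250,290:420]
cv2.imwrite("pics/scenec.png",cv2.resize(a,None,fx=6,fy=6,interpolation=cv2.INTER_CUBIC))
```

```text
(no output)
```

View pics/topc.png

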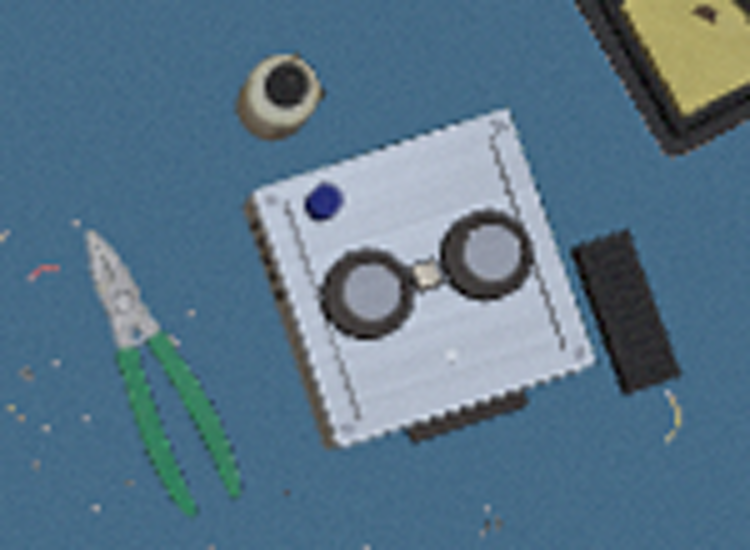

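View pics/scenec.png

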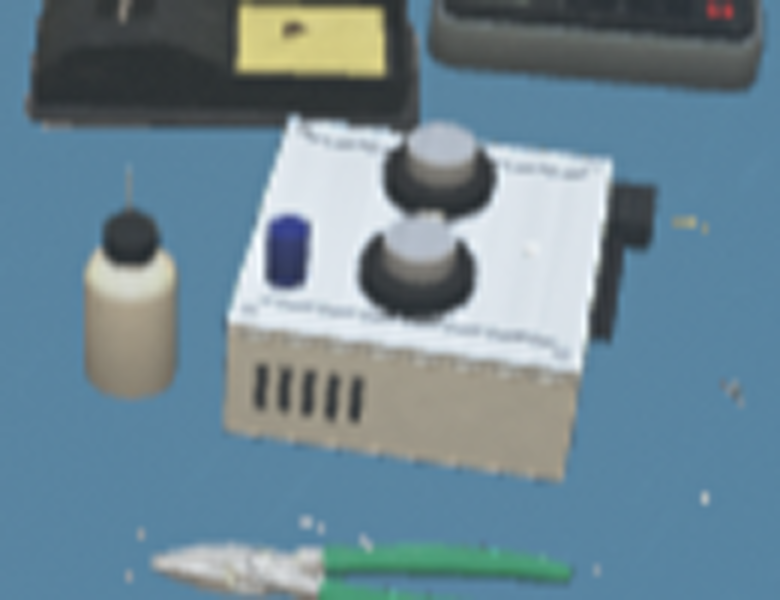

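```bash
cat > h.py <<'E'
from bench import *
import numpy as np, cv2
from scipy.spatial.transform import Rotation as R
def ray(n,u,v,c=None):
    c=c or get_calibration(n)
    x,y=(u-c['cx'])/c['fx'],(v-c['cy'])/c['fy']
    X,Y=x,y
    for _ in range(20):
        f=1+c['k1']*(X*X+Y*Y); X,Y=x/f,y/f
    return np.array(c['xyz']),R.from_quat(c['attitude']).apply([X,-Y,-1])
def at(n,u,v,z,c=None):
    o,d=ray(n,u,v,c); return o+d*(z-o[2])/d[2]
def proj(n,p,c=None):
    c=c or get_calibration(n)
    q=R.from_quat(c['attitude']).inv().apply(np.array(p)-c['xyz'])
    x,y=q[0]/-q[2],-q[1]/-q[2]; f=1+c['k1']*(x*x+y*y)
    return c['cx']+c['fx']*x*f,c['cy']+c['fy']*y*f
E
python3 - <<'E'
from h import *
np.set_printoptions(precision=4,suppress=True)
t=lambda x,y:(330+(x+.5)/5-.5,180+(y+.5)/5-.5)
s=lambda x,y:(290+(x+.5)/6-.5,150+(y+.5)/6-.5)
L=at("top",*t(372,290),.083);Rr=at("top",*t(492,251),.083)
cs=[at("top",*t(*p),.06) for p in((255,188),(508,110),(593,362),(338,447))]
print("top",L,Rr,np.linalg.norm(L-Rr),(L+Rr)/2,np.mean(cs,0))
print([np.linalg.norm(cs[i]-cs[i-1]) for i in range(4)])
d=L-Rr;print("yaw btn",np.degrees(np.arctan2(-d[0],d[1])))
for a,b in((0,1),(3,2),):
    e=cs[a]-cs[b];print(np.degrees(np.arctan2(-e[0],e[1])))
for a,b in((0,3),(1,2)):
    e=cs[a]-cs[b];print(np.degrees(np.arctan2(e[1],e[0])))
L=at("scene",*s(422,240),.083);Rr=at("scene",*s(442,145),.083)
print("scene",L,Rr,np.linalg.norm(L-Rr),(L+Rr)/2)
st=read_state();print(R.from_quat(st['eef_rot']).as_matrix(), np.array(st['joint_positions']))
E
```

```text
top [0.5715 0.2182 0.083 ] [0.5917 0.1621 0.083 ] 0.059636539048831864 [0.5816 0.1902 0.083 ] [0.5811 0.1904 0.06  ]
[np.float64(0.1303395315232524), np.float64(0.12798328125115505), np.float64(0.12761820722028502), np.float64(0.12876216355372128)]
yaw btn 19.751594183613147
18.922207711196368
20.133633778147207
18.82730916598342
19.162054050089715
scene [0.5708 0.2159 0.083 ] [0.5921 0.1594 0.083 ] 0.06037477877726201 [0.5815 0.1877 0.083 ]
[[-0.0002  0.2655  0.9641]
 [-0.001   0.9641 -0.2655]
 [-1.     -0.001   0.    ]] [-1.3246  0.3327 -0.0647  1.4607  0.0216  1.3499 -0.0885]
```

Both cameras agree on fixture centre ≈ (0.5815, 0.189) and yaw ≈ 19.3°, and the size checks match (button spacing 60 mm, panel 128–130 mm). The tool needs about +0.415 in x, -0.413 in y and a +34.7° turn. The fingers should be about 46 mm apart so that their 15 mm tips sit over the button centres.

```bash
python3 -m inch '[[[0.12,-0.12,0,0,0,0.003,0],[0.25,-0.25,0,0,0,0.006,0.2],[0.4,-0.4,0,0,0,0.01,0.46],[0.55,-0.55,0,0,0,0.014,0.46],[0.7,-0.7,0,0,0,0.018,0.46],[0.85,-0.85,0,0,0,0.021,0.46],[1,-1,0,0,0,0.025,0.46],[1,-1,0,0,0,0.025,0.46]]]' 10
```

```text
time: 0.95
ee_pos: [0.2894, 0.4798, 0.1923]
eef_rot: [0.041, 0.705, -0.041, 0.706]
ft_force: [0.6, 0.8, -0.2]
width: 0.0483
```

```bash
python3 -m inch '[[[0.15,-0.15,0,0,0,0.004,0.46],[0.3,-0.3,0,0,0,0.008,0.46],[0.45,-0.45,0,0,0,0.012,0.46],[0.6,-0.6,0,0,0,0.016,0.46],[0.75,-0.75,0,0,0,0.02,0.46],[0.9,-0.9,0,0,0,0.025,0.46],[1,-1,0,0,0,0.03,0.46]]]'
```

```text
time: 1.65
ee_pos: [0.4068, 0.3616, 0.1921]
eef_rot: [-0.027, 0.707, 0.027, 0.707]
ft_force: [0.6, -0.4, 0.0]
width: 0.0468
```

```bash
python3 -m inch '[[[0.15,-0.15,0,0,0,0.004,0.46],[0.3,-0.3,0,0,0,0.008,0.46],[0.45,-0.45,0,0,0,0.012,0.46],[0.6,-0.6,0,0,0,0.016,0.46],[0.75,-0.75,0,0,0,0.02,0.46],[0.9,-0.9,0,0,0,0.025,0.46],[1,-1,0,0,0,0.03,0.46]]]'
python3 - <<'E'
from h import *
s=read_state();m=R.from_quat(s['eef_rot']).as_matrix()
y=m[:,1];print(s['ee_pos'],s['width'],s['ft_force'],"yaw",np.degrees(np.arctan2(-y[0],y[1])),m[:,0])
cv2.imwrite("pics/w1.png",camera("wrist")[:,:,::-1])
E
```

```text
time: 2.35
ee_pos: [0.5269, 0.2416, 0.192]
eef_rot: [-0.094, 0.701, 0.093, 0.701]
ft_force: [-0.4, 0.8, -0.1]
width: 0.0466
[0.52685485 0.24157565 0.19202343] 0.046617696960881284 [-0.35468056  0.82181542 -0.11285125] yaw 15.2044786641475 [-8.73417712e-05 -4.05080940e-04 -9.99999914e-01]
```

```bash
python3 -m inch '[[[0.12,-0.11,0,0,0,0.003,0.46],[0.24,-0.22,0,0,0,0.006,0.46],[0.36,-0.33,0,0,0,0.009,0.46],[0.455,-0.438,0,0,0,0.0114,0.46],[0.455,-0.438,-0.15,0,0,0.0114,0.46],[0.455,-0.438,-0.3,0,0,0.0114,0.46],[0.455,-0.438,-0.45,0,0,0.0114,0.46],[0.455,-0.438,-0.6,0,0,0.0114,0.46],[0.455,-0.438,-0.6,0,0,0.0114,0.46]]]'
python3 - <<'E'
from h import *
s=read_state();m=R.from_quat(s['eef_rot']).as_matrix()
y=m[:,1];print(s['ee_pos'],s['width'],s['ft_force'],"yaw",np.degrees(np.arctan2(-y[0],y[1])),m[:,0])
c=get_calibration("wrist")
w=camera("wrist")[:,:,::-1].copy();cv2.imwrite("pics/w2.png",w)
sc=camera("scene")[:,:,::-1].copy();cv2.imwrite("pics/s2.png",sc)
cv2.imwrite("pics/s2c.png",cv2.resize(sc[90:240,280:480],None,fx=4,fy=4,interpolation=cv2.INTER_CUBIC))
for n in("wrist","scene"):
  for p in((.5815-.0099,.189+.0283,.083),(.5815+.0099,.189-.0283,.083)): print(n,proj(n,p))
E
```

```text
time: 3.3
ee_pos: [0.5785, 0.1906, 0.1176]
eef_rot: [-0.119, 0.699, 0.118, 0.695]
ft_force: [0.3, -0.0, 0.4]
width: 0.0467
[0.57853313 0.19060454 0.11756101] 0.046746119141861296 [ 0.27860421 -0.03302162  0.38357719] yaw 19.332973494189176 [-0.00446502 -0.0014335  -0.999989  ]
wrist (np.float64(363.7986970629248), np.float64(251.9379787160593))
wrist (np.float64(274.03792433291187), np.float64(251.93949705036127))
scene (np.float64(359.313142574822), np.float64(189.79648146399515))
scene (np.float64(363.25841326341293), np.float64(174.1286644319756))
```

View pics/w2.png

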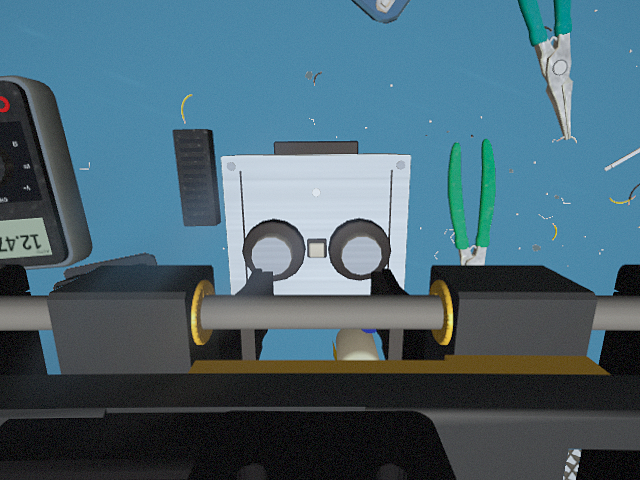

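View pics/s2c.png

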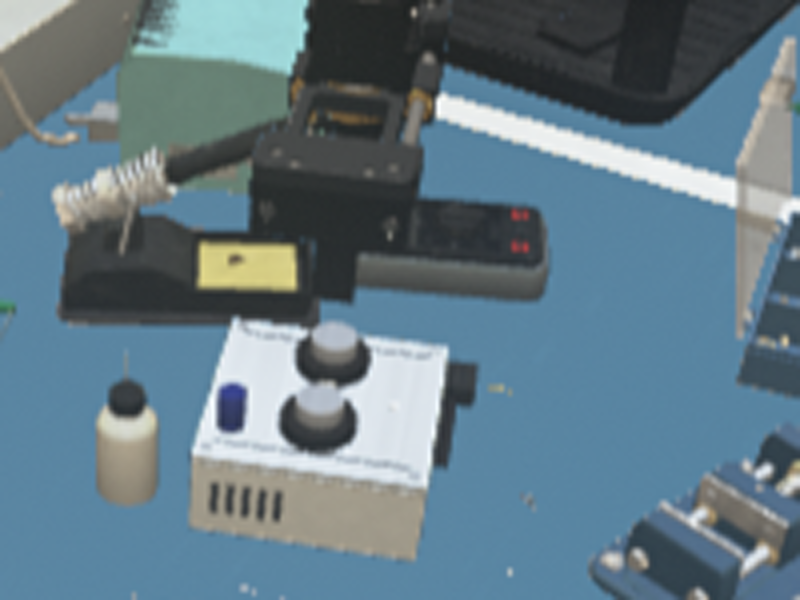

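The wrist view shows the button tops at (361,255) and (275,254), within about 2 mm of the prediction, with the key at (317,248) between the fingers. I'll go down to just above the buttons.

```bash
python3 -m inch '[[[0,0,-0.07,0,0,0,0.46],[0,0,-0.14,0,0,0,0.46],[0,0,-0.21,0,0,0,0.46],[0,0,-0.25,0,0,0,0.46],[0,0,-0.25,0,0,0,0.46]]]'
python3 - <<'E'
from h import *
s=read_state();m=R.from_quat(s['eef_rot']).as_matrix();print(s['ee_pos'],m[:,0],m[:,1])
w=camera("wrist")[:,:,::-1].copy();cv2.imwrite("pics/w3.png",cv2.resize(w[200:400,200:440],None,fx=3,fy=3))
sc=camera("scene")[:,:,::-1].copy()
cv2.imwrite("pics/s3c.png",cv2.resize(sc[130:230,310:430],None,fx=6,fy=6,interpolation=cv2.INTER_CUBIC))
E
```

```text
time: 3.9
ee_pos: [0.58, 0.1898, 0.0893]
eef_rot: [-0.119, 0.698, 0.118, 0.697]
ft_force: [0.1, -0.4, -1.0]
width: 0.0469
[0.58000299 0.18981673 0.08925479] [-1.47743458e-03 -5.89489379e-04 -9.99998735e-01] [-3.30561995e-01  9.43784278e-01 -6.79671703e-05]
```

View pics/w3.png

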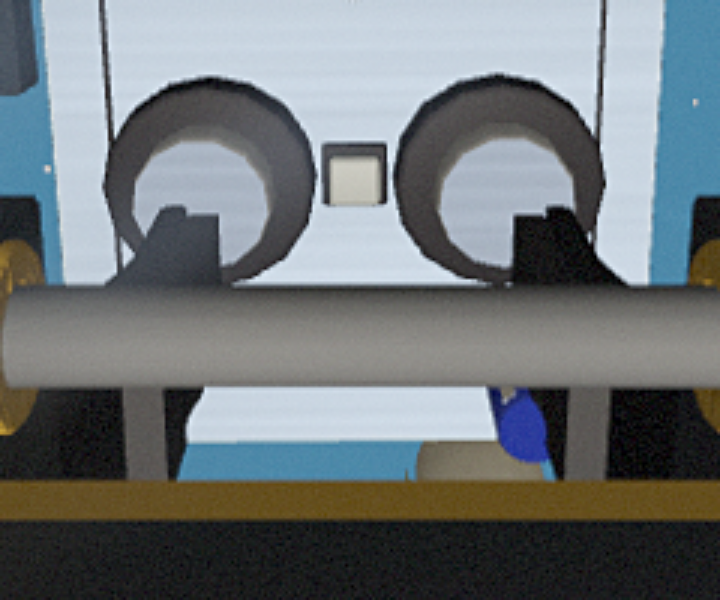

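View pics/s3c.png

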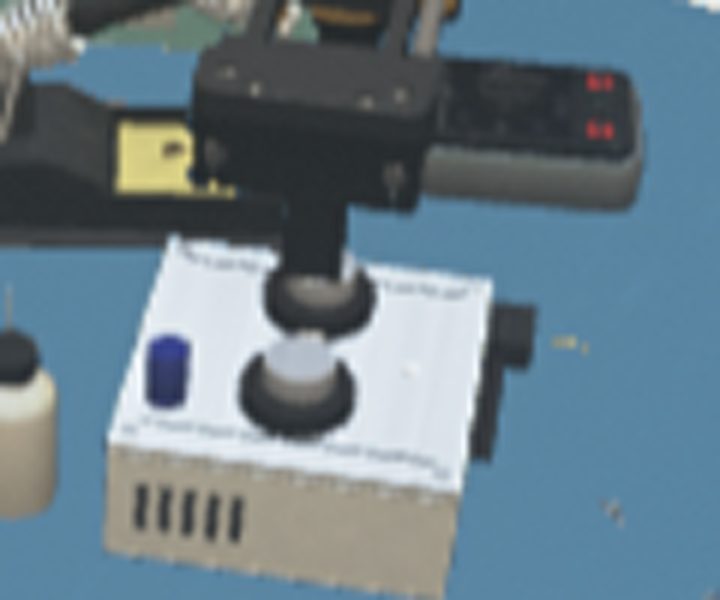

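Run:
```python
from h import *
s=read_state();m=R.from_quat(s['eef_rot']).as_matrix();p=s['ee_pos']
print(s['time'],p)
cr={"wrist":lambda u:((u[0]-200)*3,(u[1]-200)*3),"scene":lambda u:((u[0]-310)*6,(u[1]-130)*6)}
for n in cr:
  for sy in(1,-1):
    for back in(0,.015,.03):
      for z in (-.0095,0,.0095):
        q=p+m@np.array([-back,sy*(s['width']/2+.0075),z]);print(n,sy,back,z,np.round(cr[n](proj(n,q))))
```

```text
4.0 [0.58060836 0.19001427 0.09030515]
wrist 1 0 -0.0095 [532. 160.]
wrist 1 0 0 [530. 208.]
wrist 1 0 0.0095 [528. 255.]
wrist 1 0.015 -0.0095 [545. 184.]
wrist 1 0.015 0 [543. 236.]
wrist 1 0.015 0.0095 [541. 287.]
wrist 1 0.03 -0.0095 [561. 213.]
wrist 1 0.03 0 [558. 269.]
wrist 1 0.03 0.0095 [556. 323.]
wrist -1 0 -0.0095 [201. 160.]
wrist -1 0 0 [203. 208.]
wrist -1 0 0.0095 [204. 256.]
wrist -1 0.015 -0.0095 [188. 185.]
wrist -1 0.015 0 [190. 237.]
wrist -1 0.015 0.0095 [192. 287.]
wrist -1 0.03 -0.0095 [173. 214.]
wrist -1 0.03 0 [175. 269.]
wrist -1 0.03 0.0095 [178. 324.]
scene 1 0 -0.0095 [324. 350.]
scene 1 0 0 [298. 347.]
scene 1 0 0.0095 [272. 343.]
scene 1 0.015 -0.0095 [327. 317.]
scene 1 0.015 0 [301. 313.]
scene 1 0.015 0.0095 [275. 310.]
scene 1 0.03 -0.0095 [331. 283.]
scene 1 0.03 0 [304. 279.]
scene 1 0.03 0.0095 [278. 276.]
scene -1 0 -0.0095 [347. 253.]
scene -1 0 0 [322. 250.]
scene -1 0 0.0095 [298. 246.]
scene -1 0.015 -0.0095 [351. 220.]
scene -1 0.015 0 [326. 217.]
scene -1 0.015 0.0095 [301. 213.]
scene -1 0.03 -0.0095 [354. 187.]
scene -1 0.03 0 [329. 183.]
scene -1 0.03 0.0095 [304. 180.]
```

The scene view shows the near finger's tip at about (315,277) in the crop. That would be 25–30 mm behind the TCP, so the tips seem to draw back when the jaws are open. I'll feel for contact in small guarded steps and not trust the TCP height.

```bash
python3 -m inch '[[[0,0,-0.03,0,0,0,0.46],[0,0,-0.06,0,0,0,0.46],[0,0,-0.09,0,0,0,0.46],[0,0,-0.09,0,0,0,0.46]]]'
python3 - <<'E'
from h import *
for n in("scene","wrist"):
  w=camera(n)[:,:,::-1].copy()
  cv2.imwrite(f"pics/{n}4.png",cv2.resize(w[130:230,310:430] if n=="scene" else w[200:320,240:400],None,fx=5,fy=5,interpolation=cv2.INTER_CUBIC))
  print(read_state()['ft_force'])
E
```

```text
time: 4.4
ee_pos: [0.5802, 0.1899, 0.0788]
eef_rot: [-0.119, 0.697, 0.119, 0.697]
ft_force: [0.6, 0.2, 0.6]
width: 0.0472
[ 0.4415004   0.47070004 -1.15279978]
[ 0.42305931  0.76896248 -0.08493101]
```

View pics/scene4.png

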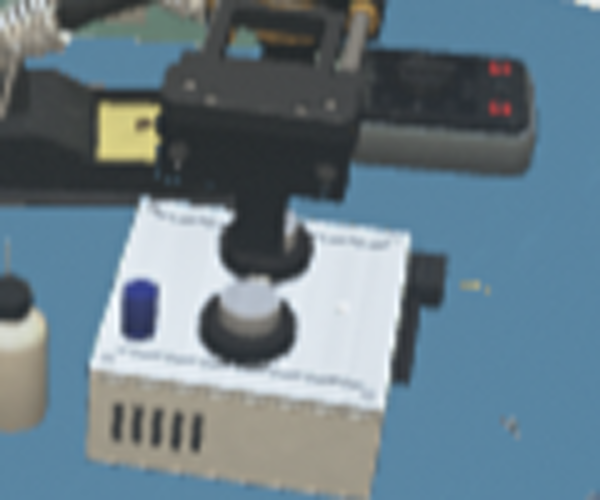

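View pics/wrist4.png

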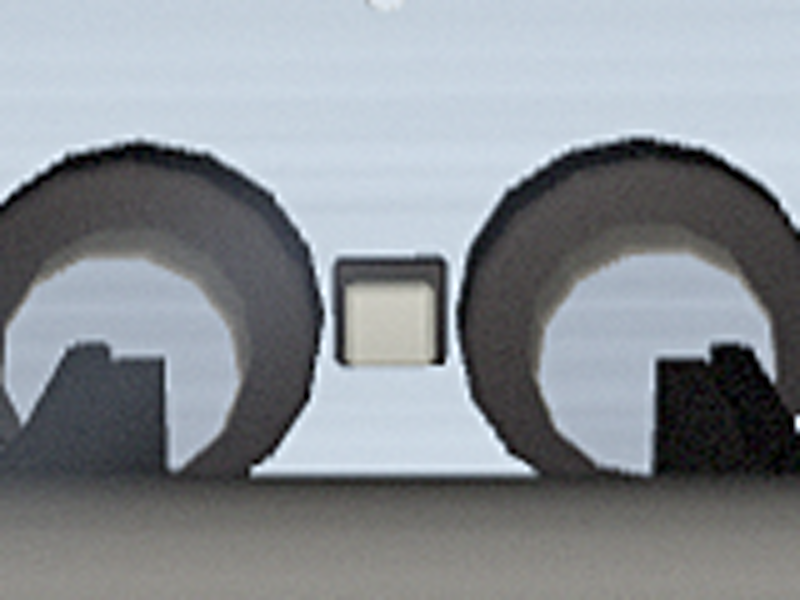

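```bash
python3 -m inch '[[[0.016,0,-0.03,0,0,0,0.46],[0.016,0,-0.06,0,0,0,0.46],[0.016,0,-0.09,0,0,0,0.46],[0.016,0,-0.12,0,0,0,0.46],[0.016,0,-0.12,0,0,0,0.46]]]'
python3 - <<'E'
from h import *
for n in("scene","wrist"):
  w=camera(n)[:,:,::-1].copy()
  cv2.imwrite(f"pics/{n}5.png",cv2.resize(w[130:230,310:430] if n=="scene" else w[200:320,240:400],None,fx=5,fy=5,interpolation=cv2.INTER_CUBIC))
  print(read_state()['ft_force'])
E
```

```text
time: 5.0
ee_pos: [0.5821, 0.1899, 0.0643]
eef_rot: [-0.119, 0.697, 0.118, 0.697]
ft_force: [-0.2, -0.4, 0.2]
width: 0.0473
[-0.82957355 -0.02360989 -0.13507658]
[ 0.87073478 -0.23472347  0.10673972]
```

View pics/scene5.png

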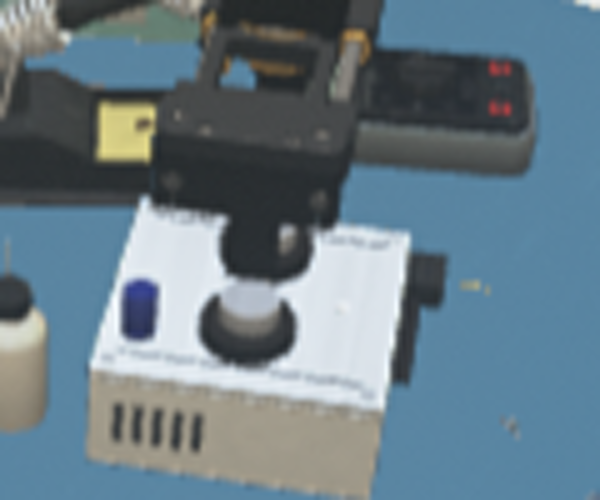

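View pics/wrist5.png

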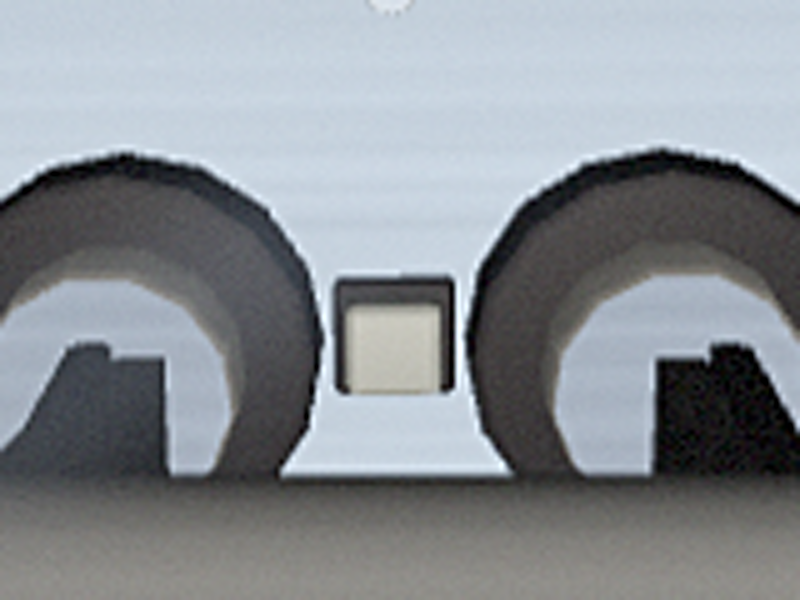

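```bash
python3 -m inch '[[[0,0,-0.02,0,0,0,0.46],[0,0,-0.04,0,0,0,0.46],[0,0,-0.04,0,0,0,0.46]]]'; python3 -m inch '[[[0,0,-0.015,0,0,0,0.46],[0,0,-0.025,0,0,0,0.46],[0,0,-0.025,0,0,0,0.46]]]'
python3 - <<'E'
from h import *
for n in("scene","wrist"):
  w=camera(n)[:,:,::-1].copy()
  cv2.imwrite(f"pics/{n}6.png",cv2.resize(w[130:230,310:430] if n=="scene" else w[200:320,240:400],None,fx=5,fy=5,interpolation=cv2.INTER_CUBIC))
  print(read_state()['ft_force'])
E
```

```text
time: 5.4
ee_pos: [0.5823, 0.1899, 0.0599]
eef_rot: [-0.119, 0.697, 0.119, 0.697]
ft_force: [0.8, 0.3, 0.2]
width: 0.047
time: 5.7
ee_pos: [0.5824, 0.19, 0.0571]
eef_rot: [-0.119, 0.697, 0.119, 0.697]
ft_force: [-0.4, -0.3, 0.3]
width: 0.0467
[-0.62960348 -0.34193325  0.17396024]
[-0.3646547   0.12576896  0.4888049 ]
```

View pics/scene6.png

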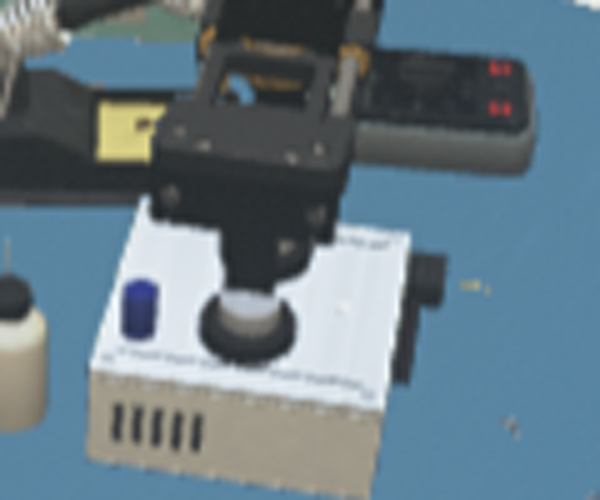

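View pics/wrist6.png

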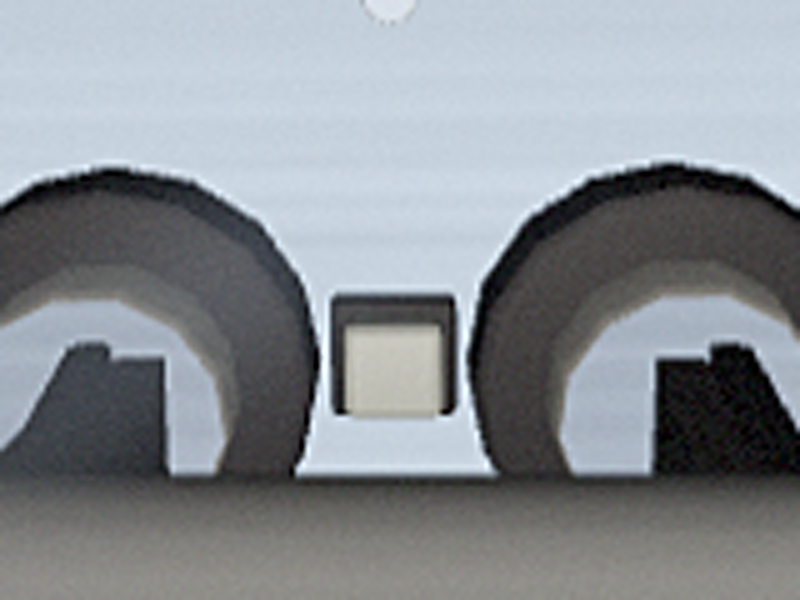

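The left tip is just above its button top at (250,300) in the scene crop, and there is no contact force yet. I'll continue in 2–3 mm steps.

```bash
python3 -m inch '[[[0,0,-0.012,0,0,0,0.46],[0,0,-0.02,0,0,0,0.46],[0,0,-0.02,0,0,0,0.46]]]'; python3 -m inch '[[[0,0,-0.01,0,0,0,0.46],[0,0,-0.02,0,0,0,0.46],[0,0,-0.02,0,0,0,0.46]]]'
```

```text
time: 6.1
ee_pos: [0.5823, 0.19, 0.0546]
eef_rot: [-0.119, 0.697, 0.119, 0.697]
ft_force: [0.3, 0.8, -0.2]
width: 0.047
time: 6.4
ee_pos: [0.5825, 0.1901, 0.0526]
eef_rot: [-0.119, 0.697, 0.119, 0.697]
ft_force: [-1.0, 0.3, 2.2]
width: 0.0468
```

Contact has started at TCP z ≈ 0.0526, so full travel should be at about 0.0455. Pressing now.

```bash
python3 -m inch '[[[0,0,-0.02,0,0,0,0.46],[0,0,-0.04,0,0,0,0.46],[0,0,-0.055,0,0,0,0.46],[0,0,-0.06,0,0,0,0.46],[0,0,-0.06,0,0,0,0.46]]]'
python3 - <<'E'
from h import *
for n in("scene","wrist"):
  w=camera(n)[:,:,::-1].copy()
  cv2.imwrite(f"pics/{n}7.png",cv2.resize(w[130:230,310:430] if n=="scene" else w[140:320,200:440],None,fx=5 if n=="scene" else 3,fy=5 if n=="scene" else 3,interpolation=cv2.INTER_CUBIC))
  s=read_state();print(s['ft_force'],s['torque'],s['ee_pos'])
E
```

```text
time: 6.9
ee_pos: [0.5827, 0.1901, 0.0462]
eef_rot: [-0.118, 0.697, 0.119, 0.697]
ft_force: [-4.3, -0.9, 10.5]
width: 0.047
[-4.17605927 -1.00289207 10.04142673] [-0.32383204  0.99232625  0.00123379] [0.58262391 0.1900931  0.04616952]
[-3.59256947 -1.45865003 10.09821141] [-0.3168065   1.03789766  0.01306261] [0.58264495 0.19009381 0.04617809]
```

View pics/scene7.png

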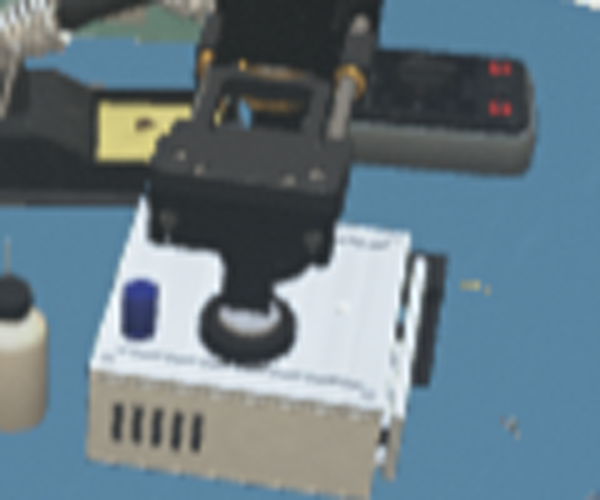

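View pics/wrist7.png

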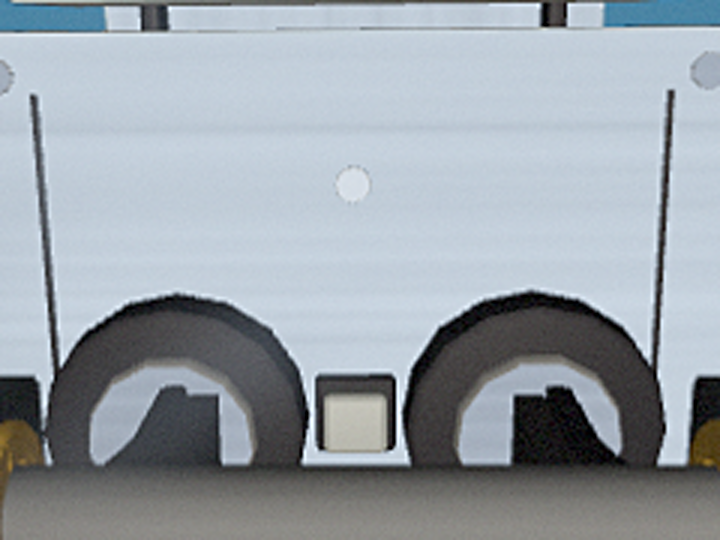

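The tray is moving out, and about 10 N means both buttons are fully down. I'll hold.

```bash
python3 -m inch '[[[0,0,-0.004,0,0,0,0.46],[0,0,-0.004,0,0,0,0.46],[0,0,-0.004,0,0,0,0.46],[0,0,-0.004,0,0,0,0.46],[0,0,-0.004,0,0,0,0.46],[0,0,-0.004,0,0,0,0.46],[0,0,-0.004,0,0,0,0.46],[0,0,-0.004,0,0,0,0.46],[0,0,-0.004,0,0,0,0.46],[0,0,-0.004,0,0,0,0.46]]]'; for i in 1 2 ; do python3 -m inch '[[[0,0,0,0,0,0,0.46],[0,0,0,0,0,0,0.46],[0,0,0,0,0,0,0.46],[0,0,0,0,0,0,0.46],[0,0,0,0,0,0,0.46],[0,0,0,0,0,0,0.46],[0,0,0,0,0,0,0.46],[0,0,0,0,0,0,0.46],[0,0,0,0,0,0,0.46],[0,0,0,0,0,0,0.46]]]';done
python3 - <<'E'
from h import *
w=camera("top")[:,:,::-1].copy()
cv2.imwrite("pics/t8.png",cv2.resize(w[180:300,340:480],None,fx=5,fy=5,interpolation=cv2.INTER_CUBIC))
w=camera("scene")[:,:,::-1].copy()
cv2.imwrite("pics/s8.png",cv2.resize(w[130:250,310:430],None,fx=5,fy=5,interpolation=cv2.INTER_CUBIC))
w=camera("wrist")[:,:,::-1].copy();cv2.imwrite("pics/w8.png",w)
E
```

```text
time: 8.0
ee_pos: [0.5827, 0.1901, 0.0461]
eef_rot: [-0.118, 0.697, 0.119, 0.697]
ft_force: [-5.1, -1.2, 14.5]
width: 0.0469
time: 9.0
ee_pos: [0.5826, 0.1901, 0.0461]
eef_rot: [-0.118, 0.697, 0.119, 0.697]
ft_force: [-6.7, -2.4, 14.1]
width: 0.047
time: 10.0
ee_pos: [0.5827, 0.1901, 0.0461]
eef_rot: [-0.118, 0.697, 0.119, 0.697]
ft_force: [-5.7, -1.5, 13.9]
width: 0.0469
```

View pics/w8.png

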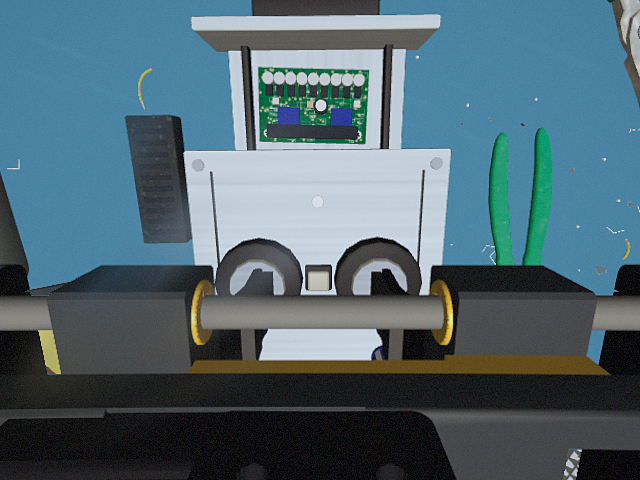

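View pics/s8.png

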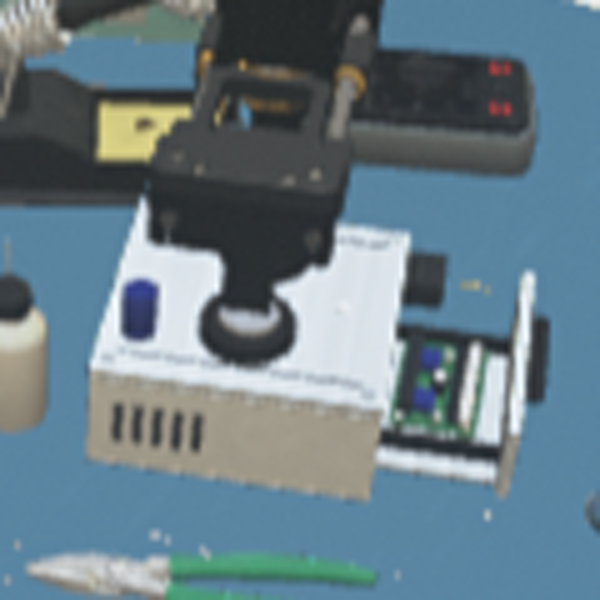

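The tray looks out, with the board in the pocket at (313,105). I'll hold 1.5 s more while measuring the travel.

```bash
python3 -m inch '[[[0,0,0,0,0,0,0.46],[0,0,0,0,0,0,0.46],[0,0,0,0,0,0,0.46],[0,0,0,0,0,0,0.46],[0,0,0,0,0,0,0.46],[0,0,0,0,0,0,0.46],[0,0,0,0,0,0,0.46],[0,0,0,0,0,0,0.46],[0,0,0,0,0,0,0.46],[0,0,0,0,0,0,0.46]]]'
python3 - <<'E'
from h import *
w0=cv2.imread("pics/w8.png").astype(int)
w=camera("wrist")[:,:,::-1].copy();print("diff",np.abs(w-w0)[:240].mean(), np.abs(w-w0)[:50,180:460].mean())
cv2.imwrite("pics/w9.png",w)
c=get_calibration("wrist")
# front panel top outer edge (z .052) corners and fixture front top edge (z .06)
a=(at("wrist",191,17,.052,c)+at("wrist",440,16,.052,c))/2
b=(at("wrist",185,151,.06,c)+at("wrist",450,150,.06,c))/2
f=R.from_euler('z',19.3,degrees=True)
print(f.inv().apply(a-b), f.inv().apply(b-np.array([.5815,.189,.06])),np.linalg.norm(at("wrist",191,17,.052,c)-at("wrist",440,16,.052,c)))
E
```

```text
time: 11.15
ee_pos: [0.5827, 0.1901, 0.0461]
eef_rot: [-0.118, 0.697, 0.119, 0.697]
ft_force: [-5.6, -2.8, 13.5]
width: 0.0469
diff 2.534455295138889 2.6378095238095236
[-0.05962783 -0.00078316 -0.008     ] [-0.0638635  -0.00157016  0.        ] 0.11464480682957891
```

The travel reads about 60 mm and the picture has stopped changing, so the tray is at its end. I'll lift straight up.

```bash
python3 -m inch '[[[0,0,0.05,0,0,0,0.46],[0,0,0.12,0,0,0,0.46],[0,0,0.25,0,0,0,0.46],[0,0,0.4,0,0,0,0.46],[0,0,0.6,0,0,0,0.46],[0,0,0.8,0,0,0,0.46],[0,0,1,0,0,0,0.46],[0,0,1,0,0,0,0.46]]]';  python3 -m inch '[[[-0.1,0.1,0.1,0,0,0,0.46],[-0.3,0.3,0.2,0,0,0,0.46],[-0.5,0.5,0.2,0,0,0,0.46],[-0.7,0.7,0.2,0,0,0,0.46],[-0.9,0.9,0.2,0,0,0,0.46],[-1,1,0.2,0,0,0,0.46],[-1,1,0.2,0,0,0,0.46],[-1,1,0.2,0,0,0,0.46],[-1,1,0.2,0,0,0,0.46]]]'
python3 - <<'E'
from h import *
w=camera("top")[:,:,::-1].copy()
cv2.imwrite("pics/t10.png",cv2.resize(w[180:300,330:480],None,fx=5,fy=5,interpolation=cv2.INTER_CUBIC))
w=camera("scene")[:,:,::-1].copy()
cv2.imwrite("pics/s10.png",cv2.resize(w[130:250,280:430],None,fx=5,fy=5,interpolation=cv2.INTER_CUBIC))
print(read_state()['ft_force'])
E
```

```text
time: 12.0
ee_pos: [0.5843, 0.1906, 0.1693]
eef_rot: [-0.118, 0.695, 0.119, 0.699]
ft_force: [0.3, 0.5, 0.8]
width: 0.0463
time: 12.9
ee_pos: [0.4634, 0.3088, 0.1888]
eef_rot: [-0.118, 0.697, 0.118, 0.697]
ft_force: [0.1, -0.3, 0.2]
width: 0.0471
[-0.85259108  0.5612187  -0.0508426 ]
```

View pics/t10.png

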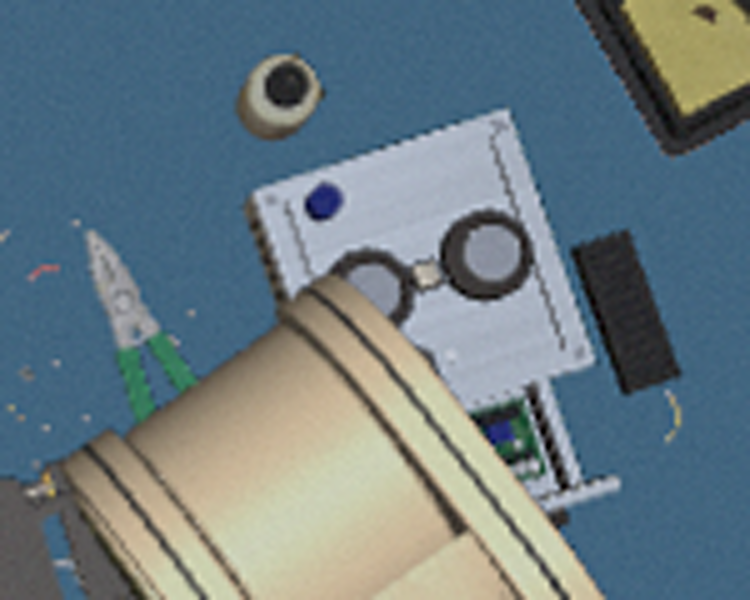

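View pics/s10.png

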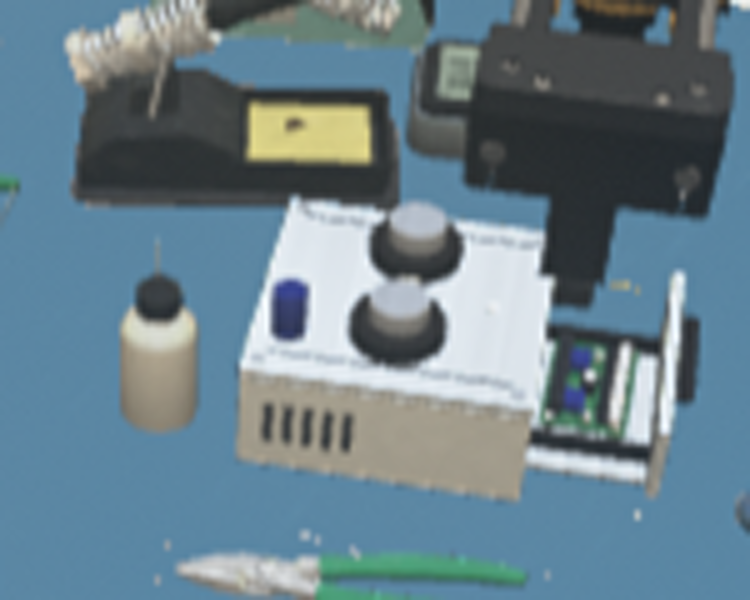

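The pictures show both buttons back up at (417,222) and (399,300), the tray out and the board flat in its pocket. The can, bottle, block and cutters sit at their starting pixels, and the tool is clear with no force on it. I'm handing in.

```bash
python3 -c "
from bench import *
print(close_job())"
```

```text
the job is handed in; nothing more can be done
None
```

The tray is all the way out with the board lying in it, and I handed the job in at about 13 s of the 32 s allowed; no verdict was reported.

**What I did:** I took the right-hand fixture, the one with the blue capacitor. I pressed both release buttons together, one with each fingertip, at 10–14.5 N in total. I held them for over 4 s, until the tray had stopped, then lifted straight up and drew back.

**Last checks:**
- **Tray:** it measured about 60 mm out in the wrist picture, and the picture no longer changed.
- **Buttons and key:** both buttons look fully up in the final scene picture. The fingers passed either side of the key, and it looked untouched in the wrist pictures.
- **Board:** it lies flat in the tray's pocket. I checked this by eye only and did not measure its position.
- **Other things:** the capacitor, bottle and black block, and the cutters as far as the arm left them in view, are where they started in the top picture.
- **Contact:** the force on the tool was within sensor noise (under 1 N) before I handed in.

**What disagreed:** with the jaws at 47 mm, the fingertips sat about 30 mm behind the stated TCP. The buttons were touched at a TCP height of 0.053 m, not the expected 0.083 m, so I found the contact by force and pictures.

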